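# Set a dessert dome on the cooling stand and hold the cold-air valve open

### The arm

A 7-joint arm with a two-finger parallel gripper is mounted at the origin on the work surface. World frame = base frame: x ahead of the robot, y to its left, z up, the work surface at z = 0. Lengths are in m, angles in rad, forces in N, time in s.
With the tool pointing down it reaches from about 0.425 to 0.925 m from the base axis. Payload 6.8 kg.
Tool frame: the origin (TCP) lies on the front face of the gripper's body, between the roots of the fingers; the fingertips stand 73 mm ahead of it and the grasp point (between the pads) lies 54 mm ahead of it; z points along the fingers, y is the direction in which the jaws open and shut (so a half turn about z gives the same grasp; the last joint's range is limited). The gripper opens to 85 mm and grips with 20 to 120 N. Pads are 22 mm wide; open, the fingers measure 114 mm over their backs; the gripper's body (76 mm by 85 mm) begins 54 mm behind the grasp point. The pads swing forward as they close: fully open they stand 13 mm farther back than shut.
Start: joints at [1.075, 0.477, 0.022, 1.555, -0.011, 1.109, -0.083], TCP at [0.255, -0.625, 0.304] pointing down, gripper open.
Joint ranges: [-2.96, 2.96], [-0.34, 2.1], [-1.41, 1.46], [0.24, 2.44], [-1.37, 4.51], [0.17, 1.92], [-2.96, 2.96]. Speed limits (rad/s): [2.39, 2.39, 3.14, 3.14, 3.14, 3.14, 3.14].

### API

Orientations are given as a rotation vector (axis times angle).
In Python, from bench import * gives the robot as it stands.
- The arm moves only by the tool jog_arm, never from a script. Its argument "plan" is a list of rows, each a list of 2 entries, a list of its own where there are three numbers: the shift along the world's x, y, z in cm, then the turn about the world's z in rad. In form: [[[tx, ty, tz], twist], ...]. A call has 1 to 12 rows; each row shifts and turns the commanded pose from where the row before left it; what a row does not reach is not made up. A row lasts 1/10 s, in which the tool goes at most 50 mm and 8.59 degrees, less where a joint would pass 70% of its speed; a pose out of reach is approached as far as the arm can. A call is refused whole if a number of a shift passes 5 or a number of a turn 0.15, either way. A call with a gripper value outside its range is refused whole. "hand" is the finger opening in cm, from 0 to 8.54, set as the call begins (left out, the last holds). The fingers move at their own pace and stop on an object; "grip_force" is the grip in N (left out, the last holds). Time passes only in rows, so rows that do not move let the fingers close. It gives the time, the measured TCP pose, the force and the opening at its end, in the units of the state.
- get_obs(): the state, without advancing time (a new reading comes with each control period).
- grab_frame(name): name is "scene" or "top"; returns the picture (400x640x3 uint8, red, green, blue); there is no depth.
- get_calibration(name): a dict with "intrinsics" (3x3 intrinsics, pixels), "xyz" and "orientation" of the camera in the world. Camera axes: x right, y down, z forward; pixel columns grow to the right and rows downward; lengths in m; the calibration is good to about 2 mm. A picture is of the moment at which its call begins. get_calibration takes no time and is no camera call.
- hand_in(): hands the job in, once; it reports no verdict.
The state is a dict: "clock": time; "joints": joint angles; "qvel": joint speeds; "tau": joint torques, N m; "tcp_pos": TCP position; "orientation": TCP orientation; "contact_force": force on the tool from outside, world axes, zero at the start; "moment": the same for the moment, N m; "grip_width": finger opening in m.
Only numpy, scipy, OpenCV 4.12 (cv2) and the standard library are available. Lean on these libraries where they do the work, as an engineer would, in place of code of your own. Each camera call takes 0.05 s, during which the arm holds its last target. There are 200 camera calls.

### The job

Take the large knobbly dessert dome off the tray by its stick and set it gently down, without dropping it, upright and centred on top of the small round stand in front of the air nozzle; let go of it. Then pull the air valve's spring-return handle out until its pointer lies within the width of the index block beside it, and keep it there: finish while the gripper is still holding the handle out against its spring. Do not shift any of the other things.

Things in the scene. Friction and masses are not known exactly. Their poses are not given: they have to be found in the camera images.
- dome: the dome to cool, loose: the largest dome on the tray, knobbly like a berry, 66 mm diameter at its flat underside, 34 mm high, 60 to 130 g, with a round wooden stick 10 mm thick standing upright from its middle to 115 mm above the underside; origin at the centre of its underside, z up along the stick
- small_a: a bystander: small smooth dome, 44 mm diameter, 22 mm high, upright wooden stick 8 mm thick to 75 mm above its underside; origin at the centre of its underside
- small_b: a bystander: small smooth dome, 44 mm diameter, 22 mm high, upright wooden stick 8 mm thick to 75 mm above its underside; origin at the centre of its underside
- tray: fixed aluminium tray 220 x 220 mm with a 12 mm high rim, floor 5 mm above the table, on which the three domes stand at least 75 mm apart (centre to centre); origin at the centre of its underside
- station: fixed air station: base plate 10 mm thick, x -120 to +115, y -145 to +145 mm about its origin (underside); grey valve block on it at x +50 to +110 mm, 250 mm wide, top 75 mm above the table; thin brass nozzle at y = -75 mm points to -x, 125 mm above the table, tip at x = +40 mm. Its -x axis is the direction in which the handle is pulled out
- stand: fixed upright stand on the base plate in front of the nozzle: foot disc 52 mm diameter, thin post, flat top disc 34 mm diameter, 8 mm thick; its top is 100 mm above its origin (110 mm above the table); origin at the centre of the foot's underside
- stand_top (a point): centre of the stand's flat top, where the middle of the dome's underside belongs
- slide: the spring-return slide: steel rod 12 mm thick, 50 mm above the table, out of the block towards station -x, with an upright black paddle on its end: 12 mm thick along the pull, 36 mm wide, 35 to 115 mm above the table. Origin on the rod axis, middle of the paddle's thickness, 50 mm in front of the block at rest; axes as the station's
- handle (a point): middle of the paddle's upper part, 95 mm above the table, where to pinch it from above, one finger in front, one behind. The slide pulls out straight along station -x by at most 62 mm; its spring pulls back with 4.5 N at rest plus 1.5 N for each 10 mm pulled
- pointer (a point): outer tip of the pointer, a straight steel bar 4 mm wide that sticks out sideways (to the station's +y) from the rod under the paddle and moves with it, 50 mm above the table, 55 mm beside the rod axis; it is level with the middle of the paddle's thickness
- mark: the fixed index block: a small upright steel block 12 mm wide along the pull, 16 mm across, 45 mm high, top 55 mm above the table, clamped on a rail beside the pointer's path, 28 to 50 mm of pull away from the resting pointer; origin at its centre, axes parallel to the station's. The pointer is at the mark when its x in this frame is 0
- cake_ring: a bystander: thin steel ring, 80 mm diameter, 35 mm high, far to one side
- jar: a bystander: glass jar, 72 mm diameter, 100 mm high, at the robot's right
- bottle: a bystander: white bottle, 56 mm diameter, 170 mm high, at the far side
- bowl: a bystander: steel bowl, 100 mm diameter, 50 mm high, far to one side
- spatula: a bystander: spatula lying on the table at the robot's left
Not all that is in view belongs to the job. What is shaped like the dome but green or yellow is not meant.

How it is judged:
By the outcome, as a careful person would: the job done as asked, in the order asked, and still so for the second after the job is handed in, while the arm keeps its last pose, push and grip.
It also fails if it takes over 59 s, if anything falls off the work surface, if the arm or the gripper's body presses on something with over 40 N, if the wrist force passes 120 N, or if a joint passes its speed limit or range.

## Working session

There is one attempt and no reset: what is moved stays moved. The work goes in short steps, Python scripts to look and compute and a tool call to move; the robot and the scene stay as the last step left them, time stands still between calls to the robot, and variables do not carry over. Pictures are saved under pics/ and viewed, about 8 in all and at most 12, crops included, and the job is handed in when it is done.

Besides the shell and the picture viewer there is one more tool, called after "Emit:" as name(argument=value, ...) on one line, values as JSON. jog_arm: Moves the arm, as the interface text tells. Its arguments: {"type":"object","properties":{"plan":{"type":"array","items":{"type":"array"}},"hand":{"type":"number"},"grip_force":{"type":"number"}},"required":["plan"]}

```bash
mkdir -p pics; ls; python3 - <<'E'
from bench import *
import cv2
for n in("scene","top"):
    c=get_calibration(n);print(n,c)
    cv2.imwrite(f"pics/{n}0.png",grab_frame(n)[:,:,::-1])
o=get_obs();print(o)
E
```

```text
pics
scene {'intrinsics': array([[480.36154567,   0.        , 315.16459145],
       [  0.        , 480.36154567, 200.56358801],
       [  0.        ,   0.        ,   1.        ]]), 'xyz': array([1.43925847, 0.34964943, 1.06066915]), 'orientation': array([-1.44661919, -2.08036555,  0.88587974])}
top {'intrinsics': array([[386.52192444,   0.        , 318.60146378],
       [  0.        , 386.52192444, 195.09753567],
       [  0.        ,   0.        ,   1.        ]]), 'xyz': array([ 0.35207611, -0.00542463,  1.39676277]), 'orientation': array([-2.15507014,  2.18181848, -0.10022557])}
{'clock': 0.1, 'joints': array([ 1.07488543,  0.47771348,  0.02235492,  1.55636431, -0.01149906,
        1.10930938, -0.08311295]), 'qvel': array([ 5.00241838e-04, -1.31383879e-03,  8.00482726e-04, -6.65297036e-04,
       -1.02843081e-03, -1.31832124e-03, -3.27627867e-05]), 'tau': array([ 3.62071478e-03, -5.97757888e+01,  1.61310408e+00, -2.81954473e+01,
        1.27724488e-02,  5.00619295e-03, -2.54848072e-05]), 'tcp_pos': array([ 0.2550899 , -0.62448602,  0.30302079]), 'orientation': array([-3.08114218e+00, -6.05046892e-01,  6.99425062e-04]), 'contact_force': array([-0.90683205,  0.09261989, -0.76227607]), 'moment': array([ 0.04599245,  0.03243807, -0.04996478]), 'grip_width': 0.085674869134206}
```

View pics/scene0.png

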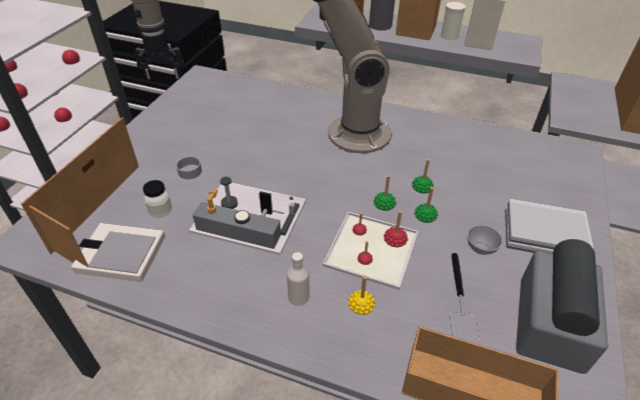

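View pics/top0.png

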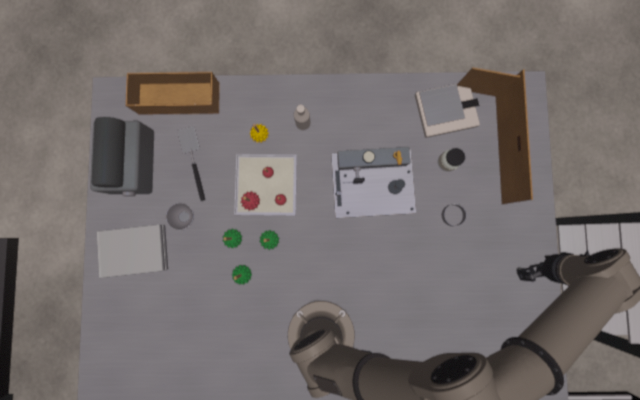

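The scene picture shows candidates for the dome: red knobbly at scene (396,237)/top (250,200). The small red ones are at scene (360,229) and (365,258). The green ones are at (385,201), (427,212) and (423,184), and the yellow one at (362,302). I choose the large red one. The station is around scene (245,215)/top (373,182). Next come close crops.

```bash
python3 - <<'E'
import cv2
a=cv2.imread("pics/top0.png")[140:225,230:420]
cv2.imwrite("pics/c1.png",cv2.resize(a,None,fx=4.2,fy=4.2,interpolation=cv2.INTER_CUBIC))
a=cv2.imread("pics/scene0.png")[170:285,185:425]
cv2.imwrite("pics/c2.png",cv2.resize(a,None,fx=3.3,fy=3.3,interpolation=cv2.INTER_CUBIC))
E
```

```text
(no output)
```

View pics/c1.png

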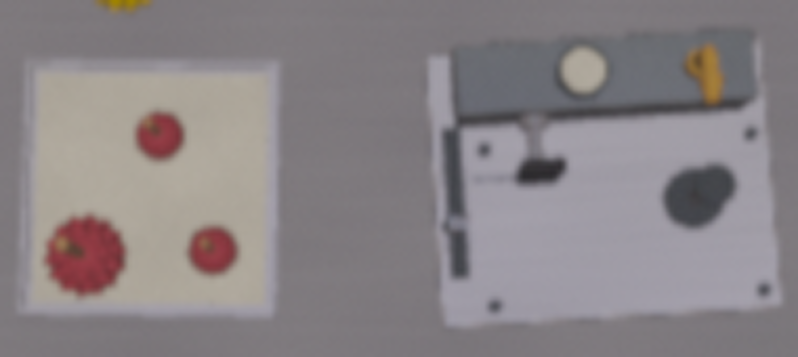

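View pics/c2.png

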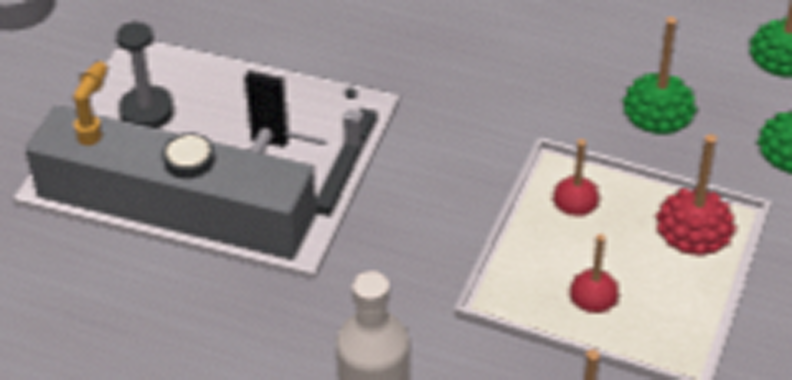

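c1 and c2 confirm the choice: the knobbly red dome has its stick tip at c1 (61,242) and c2 (709,138). The stand top is at c1 (715,184) and c2 (135,35), the mark at c1 (455,223) and c2 (353,117), and the paddle top at c2 (268,77).

```bash
cat > h.py <<'E'
from bench import *
import numpy as np
from scipy.spatial.transform import Rotation as R
from scipy.optimize import least_squares
CAL={n:get_calibration(n) for n in("scene","top")}
def proj(n,P):
    c=CAL[n];p=(np.atleast_2d(P)-c["xyz"])@R.from_rotvec(c["orientation"]).as_matrix()
    q=p@c["intrinsics"].T; return q[:,:2]/q[:,2:]
def onz(n,uv,z):
    c=CAL[n];d=R.from_rotvec(c["orientation"]).as_matrix()@np.linalg.solve(c["intrinsics"],[*uv,1])
    return c["xyz"]+d*(z-c["xyz"][2])/d[2]
def tri(uvs):  # {cam:uv}
    return least_squares(lambda X:np.concatenate([proj(n,X)[0]-uv for n,uv in uvs.items()]),[.6,0,.1])
def un(p,s,off): return (np.array(p)+.5)/s-.5+off
t=lambda *p:un(p,4.2,(230,140))
s=lambda *p:un(p,3.3,(185,170))
E
python3 - <<'E'
from h import *
np.set_printoptions(precision=4,suppress=True)
for n,a,b,z in[("sticktip",t(61,242),s(709,138),.12),("dome mid",t(86,256),s(696,222),.02),("standtop",t(715,184),s(135,35),.11),("mark",t(455,223),s(353,115),.055),("paddletop",t(548,163),s(268,76),.115),("small near tip",t(208,244),s(581,143),.08)]:
    r=tri({"top":a,"scene":b});print(n,r.x,r.cost,onz("top",a,z),onz("scene",b,z))
obs=[("top",t(446,326),-.12,.145,.01),("top",t(782,303),-.12,-.145,.01),("top",t(428,55),.115,.145,.01),
("top",t(752,28),.11,-.125,.075),("top",t(757,98),.05,-.125,.075),("top",t(455,47),.11,.125,.075),
("scene",s(399,97),-.12,.145,.01),("scene",s(313,272),.115,.145,.01),("scene",s(17,197),.115,-.145,.01)]
def f(q,full=False):
    out=[]
    for n,uv,x,y,z in obs:
        c,d=np.cos(q[2]),np.sin(q[2]); out.append(proj(n,[q[0]+c*x-d*y,q[1]+d*x+c*y,z])[0]-uv)
    return np.concatenate(out)
r=least_squares(f,[.65,-.2,0]);print("station",r.x,r.fun.reshape(-1,2))
q=r.x;c,d=np.cos(q[2]),np.sin(q[2])
for n,P in[("stand",tri({"top":t(715,184),"scene":s(135,35)}).x),("mark",onz("scene",s(353,115),.055)),("markt",onz("top",t(455,223),.055)),("pad",onz("scene",s(268,76),.115))]:
    v=P[:2]-q[:2];print(n,c*v[0]+d*v[1],-d*v[0]+c*v[1])
E
```

```text
sticktip [0.4737 0.2475 0.1213] 0.03334188593904545 [0.4736 0.2484 0.12  ] [0.4726 0.2469 0.12  ]
dome mid [0.4713 0.2483 0.014 ] 0.007458449483219448 [0.4709 0.2469 0.02  ] [0.4768 0.2491 0.02  ]
standtop [ 0.5148 -0.2723  0.1096] 0.029897270552479326 [ 0.5145 -0.2717  0.11  ] [ 0.5152 -0.2725  0.11  ]
mark [ 0.4921 -0.0683  0.0571] 0.3605695815325301 [ 0.4915 -0.0663  0.055 ] [ 0.4905 -0.0708  0.055 ]
paddletop [ 0.5309 -0.1352  0.1177] 0.7629602990541179 [ 0.5324 -0.1384  0.115 ] [ 0.5277 -0.1343  0.115 ]
small near tip [0.4742 0.1378 0.0771] 0.10225245042700866 [0.4743 0.1364 0.08  ] [0.4767 0.1392 0.08  ]
station [ 0.5337 -0.1961  0.0485] [[-0.56    0.3357]
 [ 0.2174  0.8917]
 [-0.4486  0.4189]
 [ 0.551  -0.3172]
 [ 0.8082  0.0294]
 [-0.5558 -0.4631]
 [ 0.4436 -0.5067]
 [ 0.5887  0.591 ]
 [-1.2595  0.4941]]
stand -0.02256826760312519 -0.0751787685186521
mark -0.0370624890152348 0.12727224181459587
markt -0.03578262976840456 0.13174359783494008
pad -0.002918354749023211 0.06207868381681981
```

Emit:
jog_arm(plan=[[[2.4,4.2,0.2],0.123],[[2.4,4.2,0.2],0.123],[[2.4,4.2,0.2],0.123],[[2.4,4.2,0.2],0.123],[[2.4,4.2,0.2],0.123],[[2.4,4.2,0],0.123],[[2.4,4.2,0],0.123],[[2.4,4.2,0],0.123],[[2.4,4.2,0],0.123],[[2.4,4.2,0],0.123],[[0,0,0],0]], hand=6, grip_force=30)

```text
clock: 1.2
tcp_pos: [0.4984, -0.1973, 0.3141]
orientation: [-2.152, -2.288, -0.006]
contact_force: [0.3, -0.6, 0.0]
grip_width: 0.0602
```

Emit:
jog_arm(plan=[[[-0.25,4.45,0],-0.012],[[-0.25,4.45,0],0],[[-0.25,4.45,0],0],[[-0.25,4.45,0],0],[[-0.25,4.45,0],0],[[-0.25,4.45,0],0],[[-0.25,4.45,0],0],[[-0.25,4.45,0],0],[[-0.25,4.45,0],0],[[-0.25,4.45,0],0],[[0,0,0],0]])

```text
clock: 2.3
tcp_pos: [0.4684, 0.2465, 0.3142]
orientation: [-2.17, -2.267, -0.004]
contact_force: [1.1, -0.0, -0.3]
grip_width: 0.0598
```

```bash
python3 - <<'E'
from h import *
import cv2
o=get_obs();print(o["tcp_pos"],o["orientation"],o["clock"])
a=grab_frame("scene");cv2.imwrite("pics/s1.png",a[:,:,::-1])
print(proj("scene",[[*o["tcp_pos"][:2],z] for z in(.12,.24)]))
cv2.imwrite("pics/c3.png",cv2.resize(a[130:280,320:500,::-1],None,fx=4,fy=4,interpolation=cv2.INTER_CUBIC))
E
```

```text
[0.46839392 0.24648997 0.31423876] [-2.1704333  -2.26678773 -0.00440043] 2.3
[[399.6814498  210.43676045]
 [405.49424161 177.79535701]]
```

View pics/c3.png

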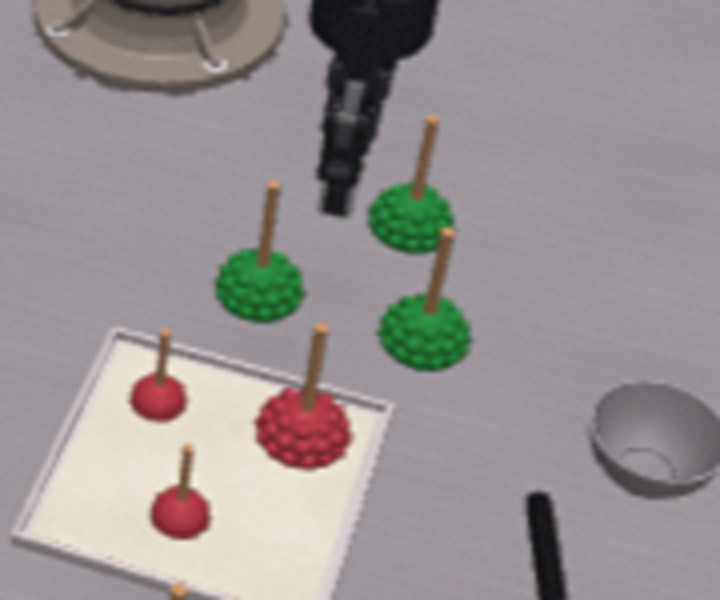

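The gripper hangs above the red dome, and its tip is at c3 (338,210). The chosen stick tip at c3 (320,328) agrees with my projection, so I go down.

Emit:
jog_arm(plan=[[[0.5,0.1,0],0],[[0,0,-2.5],0],[[0,0,-2.5],0],[[0,0,-2.5],0],[[0,0,-2.5],0],[[0,0,-2.5],0],[[0,0,-2],0],[[0,0,-2],0],[[0,0,0],0],[[0,0,0],0]])

```text
clock: 3.35
tcp_pos: [0.4759, 0.2398, 0.149]
orientation: [2.185, 2.257, -0.001]
contact_force: [1.0, 0.0, -0.2]
grip_width: 0.0599
```

Emit:
jog_arm(plan=[[[0,0,0],0],[[0,0,0],0],[[0,0,0],0],[[0,0,0],0],[[0,0,0],0],[[0,0,0],0],[[0,0,0],0],[[0,0,0],0]], hand=0, grip_force=50)

```text
clock: 4.15
tcp_pos: [0.4753, 0.2412, 0.1491]
orientation: [2.182, 2.26, 0.0]
contact_force: [-1.3, -1.2, 2.7]
grip_width: 0.0083
```

```bash
python3 - <<'E'
from h import *
import cv2
a=grab_frame("scene")
for i in range(3):
    o=get_obs();print(o["tcp_pos"],o["joints"],o["grip_width"],o["contact_force"]);b=grab_frame("top")
c1=cv2.resize(a[160:260,330:450,::-1],None,fx=4,fy=4,interpolation=cv2.INTER_CUBIC)
c2=cv2.resize(b[150:250,200:280,::-1],None,fx=4,fy=4,interpolation=cv2.INTER_CUBIC)
cv2.imwrite("pics/c4.png",np.hstack([c1,c2]))
E
```

```text
[0.47528829 0.24114412 0.14905341] [-0.12977969  0.51662062 -0.57505952  1.99043702  0.40601908  0.74833682
 -0.91317251] 0.008341700674839683 [ 0.19929996 -0.70629815  3.00846222]
[0.47530906 0.24117455 0.14907193] [-0.12978374  0.5166157  -0.57509334  1.99039451  0.40605155  0.74832262
 -0.91318693] 0.008462732154283288 [-1.59374924 -1.69709276  2.81875485]
[0.47529487 0.24115834 0.14905312] [-0.12975384  0.51662912 -0.5750996   1.99043751  0.4060476   0.74828585
 -0.91319852] 0.008829747197815442 [-0.65994598 -0.34482145  4.18012371]
```

View pics/c4.png

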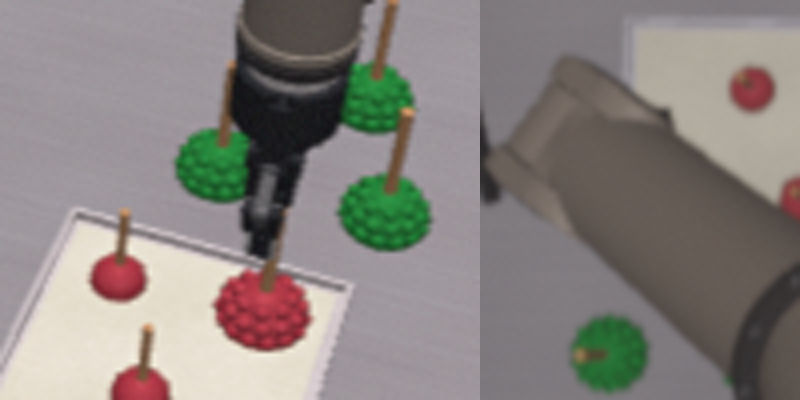

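c4 shows the finger at (262,250), beside the stick at (277,235). The tool has drifted about 6 mm to −y, so I open, correct and grip again.

Emit:
jog_arm(plan=[[[0,0,0],0],[[0,0,0],0],[[0,0,0],0],[[0,0.3,0],0],[[0,0.3,0],0],[[0,0,0],0],[[0,0,0],0]], hand=4)

```text
clock: 5.05
tcp_pos: [0.4752, 0.2473, 0.1489]
orientation: [-2.182, -2.26, -0.0]
contact_force: [1.1, 0.8, 1.0]
grip_width: 0.0398
```

Emit:
jog_arm(plan=[[[-0.2,0,0],0],[[0,0,0],0],[[0,0,0],0],[[0,0,0],0],[[0,0,0],0],[[0,0,0],0],[[0,0,0],0]], hand=0)

```text
clock: 5.75
tcp_pos: [0.4733, 0.2471, 0.1489]
orientation: [-2.182, -2.26, 0.0]
contact_force: [0.5, -0.1, -0.9]
grip_width: 0.0088
```

Emit:
jog_arm(plan=[[[0,0,0.5],0],[[0,0,1],0],[[0,0,1.5],0],[[0,0,1.5],0],[[0,0,1.5],0],[[0,0,0],0],[[0,0,0],0]])

```text
clock: 6.45
tcp_pos: [0.4735, 0.2471, 0.2095]
orientation: [2.182, 2.259, 0.002]
contact_force: [0.4, -0.2, -1.2]
grip_width: 0.0084
```

```bash
python3 - <<'E'
from h import *
import cv2
a=grab_frame("scene");o=get_obs();print(o["tcp_pos"],o["orientation"],o["grip_width"],o["contact_force"])
x,y,z=o["tcp_pos"];print(proj("scene",[[x,y,z-.029],[x,y,z-.144]]))
cv2.imwrite("pics/c5.png",cv2.resize(a[160:270,330:450,::-1],None,fx=5,fy=5,interpolation=cv2.INTER_CUBIC))
E
```

```text
[0.47318096 0.24680381 0.20886012] [ 2.18237863e+00  2.25946123e+00 -2.55748210e-04] 0.008285579112188848 [ 0.49989096  0.15880016 -0.80488012]
[[402.20600656 195.84252075]
 [396.96739599 225.28386316]]
```

View pics/c5.png

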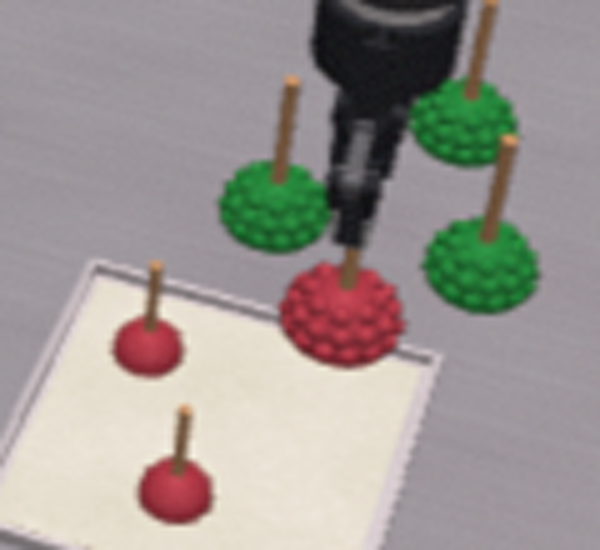

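The dome hangs upright at c5 (343,314), and the small ones are untouched. Now I carry it smoothly.

Emit:
jog_arm(plan=[[[0,0,1],0],[[0,0,2],0],[[0,0,2.5],0],[[0,0,2],0],[[0,0,1],0],[[0.1,-0.5,0],0],[[0.1,-1,0],0],[[0.1,-1.5,0],0],[[0.15,-2,0],0],[[0.2,-2.5,0],0],[[0.2,-2.5,0],0],[[0.2,-2.5,0],0]], grip_force=60)

```text
clock: 7.7
tcp_pos: [0.4831, 0.1198, 0.2924]
orientation: [-2.182, -2.258, 0.004]
contact_force: [-0.1, -0.5, -0.8]
grip_width: 0.0083
```

Emit:
jog_arm(plan=[[[0.2,-2.5,0],0],[[0.2,-2.5,0],0],[[0.2,-2.5,0],0],[[0.2,-2.5,0],0],[[0.2,-2.5,0],0],[[0.2,-2.5,0],0],[[0.2,-2.5,0],0],[[0.2,-2.5,0],0],[[0.2,-2.5,0],0],[[0.2,-2.5,0],0],[[0.2,-2.5,0],0],[[0.2,-2.5,0],0]])

```text
clock: 8.9
tcp_pos: [0.5064, -0.1798, 0.2923]
orientation: [-2.182, -2.257, 0.003]
contact_force: [-0.3, 0.1, -1.4]
grip_width: 0.0087
```

Emit:
jog_arm(plan=[[[0.2,-2.5,0],0],[[0.2,-2,0],0],[[0.2,-1.5,0],0],[[0,-1.2,0],0],[[0,-0.7,0],0],[[0,-0.3,0],0],[[0,0,0],0],[[0,0,0],0]])

```text
clock: 9.7
tcp_pos: [0.5139, -0.259, 0.294]
orientation: [-2.181, -2.261, -0.001]
contact_force: [-0.4, -0.2, -0.9]
grip_width: 0.0083
```

Emit:
jog_arm(plan=[[[0,-0.4,-0.4],0],[[0.1,-0.5,-0.8],0],[[0,-0.4,-0.8],0],[[0,0,-0.4],0],[[0,0,0],0],[[0,0,0],0],[[0,0,0],0]])

```text
clock: 10.4
tcp_pos: [0.515, -0.2728, 0.2702]
orientation: [2.182, 2.26, 0.0]
contact_force: [-0.5, 0.1, -0.2]
grip_width: 0.0085
```

```bash
python3 - <<'E'
from h import *
import cv2
a=grab_frame("scene");b=grab_frame("top");o=get_obs();print(o["tcp_pos"],o["orientation"],o["grip_width"],o["contact_force"])
x,y,z=o["tcp_pos"];k=lambda P:(proj("scene",P)-[180,140])*6
print("underside,2cm up",k([[x,y,z-.144],[x,y,z-.124]]),"stand top/rim",k([[.515,-.272,.11]]), "foot",k([[.515,-.272,.02]]))
cv2.imwrite("pics/c6.png",cv2.resize(a[140:230,180:290,::-1],None,fx=6,fy=6,interpolation=cv2.INTER_CUBIC))
E
```

```text
[ 0.51495814 -0.27280009  0.2702758 ] [2.18159743e+00 2.25972099e+00 4.25897774e-04] 0.008283622477775698 [-0.06679832 -0.07537894 -0.32708228]
underside,2cm up [[269.09375536 216.3328516 ]
 [263.99288086 185.4052171 ]] stand top/rim [[274.56280503 241.48666482]] foot [[295.95970521 371.55201613]]
```

View pics/c6.png

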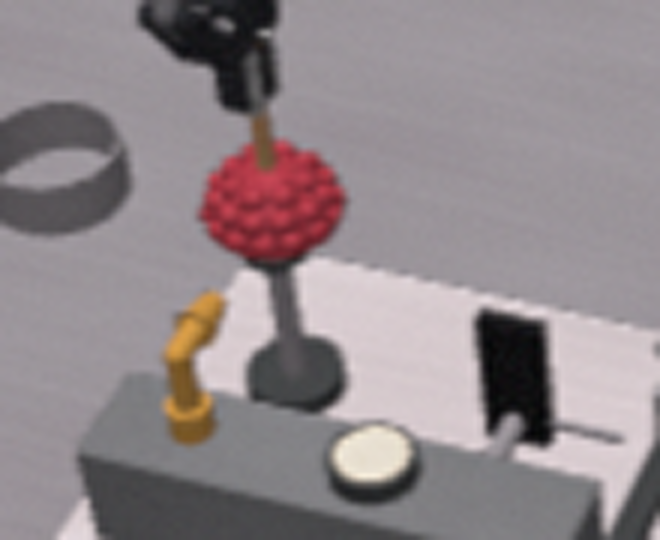

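c6 shows the dome upright at (272,202) above the stand, whose foot is at (296,372); at most 1–2 mm of offset to +y. I lower it slowly.

Emit:
jog_arm(plan=[[[0,-0.1,-0.3],0],[[0,0,-0.3],0],[[0,0,-0.3],0],[[0,0,-0.2],0],[[0,0,-0.1],0],[[0,0,-0.1],0],[[0,0,0],0],[[0,0,0],0],[[0,0,0],0]])

```text
clock: 11.4
tcp_pos: [0.5148, -0.2739, 0.257]
orientation: [2.182, 2.26, 0.0]
contact_force: [0.3, 0.0, -0.6]
grip_width: 0.0087
```

Emit:
jog_arm(plan=[[[0,0,-0.1],0],[[0,0,-0.1],0],[[0,0,0],0],[[0,0,0],0]])

```text
clock: 11.8
tcp_pos: [0.5147, -0.2739, 0.2549]
orientation: [-2.182, -2.26, -0.0]
contact_force: [0.4, -0.1, -0.1]
grip_width: 0.0083
```

Emit:
jog_arm(plan=[[[0,0,-0.05],0],[[0,0,-0.05],0],[[0,0,0],0],[[0,0,0],0]])

```text
clock: 12.2
tcp_pos: [0.5149, -0.2739, 0.2544]
orientation: [2.182, 2.26, 0.0]
contact_force: [-0.3, 0.9, 5.4]
grip_width: 0.0084
```

Emit:
jog_arm(plan=[[[0,0,-0.05],0],[[0,0,0],0],[[0,0,0],0],[[0,0,0],0]])

```text
clock: 12.6
tcp_pos: [0.515, -0.2739, 0.2544]
orientation: [2.182, 2.259, 0.0]
contact_force: [-2.1, 1.7, 8.6]
grip_width: 0.0083
```

Seated: contact came at the expected height. I relieve slightly, then release and rise.

Emit:
jog_arm(plan=[[[0,0,0.06],0],[[0,0,0],0],[[0,0,0],0]])

```text
clock: 12.9
tcp_pos: [0.515, -0.2739, 0.2544]
orientation: [2.182, 2.26, 0.0]
contact_force: [0.1, 0.6, 5.1]
grip_width: 0.0087
```

Emit:
jog_arm(plan=[[[0,0,0],0],[[0,0,0],0],[[0,0,0],0],[[0,0,0],0],[[0,0,0],0],[[0,0,0.5],0],[[0,0,1],0],[[0,0,1.5],0],[[0,0,2],0],[[0,0,2],0],[[0,0,1],0],[[0,0,0],0]], hand=4.5)

```text
clock: 14.1
tcp_pos: [0.5156, -0.2741, 0.3364]
orientation: [2.18, 2.257, 0.002]
contact_force: [-0.3, -0.2, -0.6]
grip_width: 0.0451
```

```bash
python3 - <<'E'
from h import *
import cv2
a=grab_frame("scene");o=get_obs();print(o["tcp_pos"],o["orientation"],o["grip_width"],o["contact_force"],o["clock"])
k=lambda P:(proj("scene",P)-[180,130])*6
print(k([[.515,-.272,.11],[.515,-.272,.115],[.515,-.272,.225]]))
cv2.imwrite("pics/c7.png",cv2.resize(a[130:230,180:310,::-1],None,fx=6,fy=6,interpolation=cv2.INTER_CUBIC))
E
```

```text
[ 0.51497826 -0.27396527  0.33488762] [2.18109919e+00 2.25871085e+00 6.07952238e-04] 0.04469738090723444 [ 0.42274718  0.40601663 -0.79562299] 14.15
[[274.56280503 301.48666482]
 [273.31974008 293.93044506]
 [244.37415112 117.97887427]]
```

View pics/c7.png

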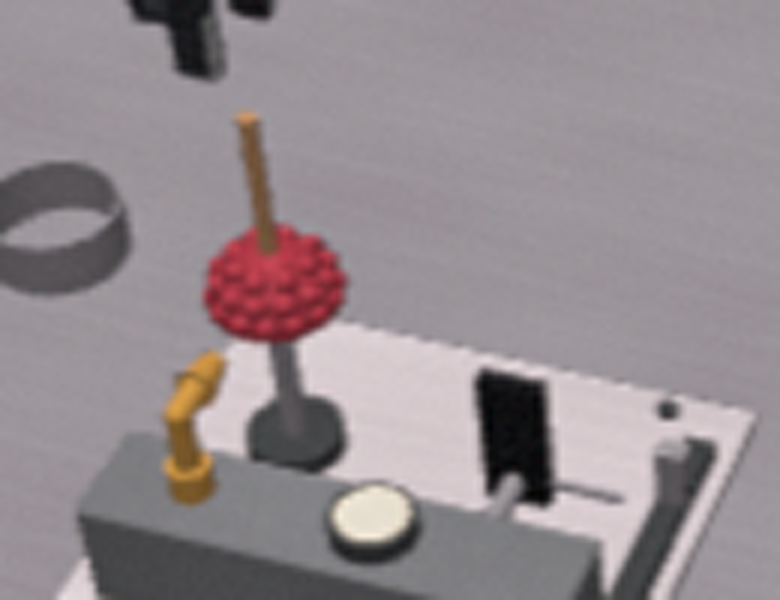

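The dome stands upright on the stand: stick tip at c7 (248,119) against the expected (244,118). The paddle top edge runs (480,372)–(548,380), the pointer tip is at (622,498) and the mark top at (674,448).

```bash
python3 - <<'E'
from h import *
np.set_printoptions(precision=4,suppress=True)
q=[.5337,-.1961,.0485];c,d=np.cos(q[2]),np.sin(q[2]);M=np.array([[c,d],[-d,c]])
for n,p,z in[("pad",(514,375),.115),("padL",(478,371),.115),("padR",(549,379),.115),("tip",(622,498),.05),("mark",(673,447),.055),("tipdome",(248,119),.225)]:
    P=onz("scene",un(p,6,(180,130)),z);print(n,P,M@(P[:2]-q[:2]))
E
```

```text
pad [ 0.526 -0.137  0.115] [-0.0048  0.0594]
padL [ 0.5295 -0.1545  0.115 ] [-0.0021  0.0417]
padR [ 0.5227 -0.12    0.115 ] [-0.0073  0.0765]
tip [ 0.5263 -0.0831  0.05  ] [-0.0019  0.1132]
mark [ 0.4887 -0.0711  0.055 ] [-0.0389  0.127 ]
tipdome [ 0.5138 -0.272   0.225 ] [-0.0236 -0.0749]
```

Emit:
jog_arm(plan=[[[0.2,1.5,0],0.013],[[0.3,3,0],0],[[0.3,3.5,0],0],[[0.3,3,0],0],[[0.25,2,0],0],[[0,0.8,0],0],[[0,0,-2],0],[[0,0,-2],0],[[0,0,-2],0],[[0,0,-2],0],[[0,0,0],0],[[0,0,0],0]], hand=6)

```text
clock: 15.35
tcp_pos: [0.528, -0.1361, 0.2538]
orientation: [-2.167, -2.273, 0.001]
contact_force: [-0.6, -0.3, 0.3]
grip_width: 0.06
```

Emit:
jog_arm(plan=[[[0,0,-2],0],[[0,0,-2],0],[[0,0,-2],0],[[0,0,-2],0],[[0,0,-1.5],0],[[0,0,-1],0],[[0,0,0],0],[[0,0,0],0]])

```text
clock: 16.15
tcp_pos: [0.5288, -0.1359, 0.1496]
orientation: [2.167, 2.274, 0.001]
contact_force: [-0.5, -0.4, -0.2]
grip_width: 0.0598
```

Emit:
jog_arm(plan=[[[0,0,0],0],[[0,0,0],0],[[0,0,0],0],[[0,0,0],0],[[0,0,0],0],[[0,0,0],0],[[0,0,0],0]], hand=0, grip_force=70)

```text
clock: 16.85
tcp_pos: [0.5295, -0.1359, 0.1498]
orientation: [2.166, 2.273, 0.003]
contact_force: [5.5, 0.1, 5.2]
grip_width: 0.0111
```

Emit:
jog_arm(plan=[[[-0.3,-0.01,0],0],[[-0.5,-0.03,0],0],[[-0.5,-0.03,0],0],[[-0.5,-0.02,0],0],[[-0.5,-0.03,0],0],[[-0.5,-0.02,0],0],[[-0.4,-0.02,0],0],[[-0.3,-0.02,0],0],[[-0.1,0,0],0],[[0,0,0],0],[[0,0,0],0],[[0,0,0],0]])

```text
clock: 18.05
tcp_pos: [0.4947, -0.1376, 0.1499]
orientation: [2.164, 2.272, 0.006]
contact_force: [10.2, -0.1, -0.5]
grip_width: 0.0114
```

```bash
python3 - <<'E'
from h import *
import cv2
a=grab_frame("scene");b=grab_frame("top");o=get_obs();print(o["tcp_pos"],o["orientation"],o["grip_width"],o["contact_force"],o["clock"])
c1=cv2.resize(a[170:230,250:310,::-1],None,fx=8,fy=8,interpolation=cv2.INTER_CUBIC)
c2=cv2.resize(b[165:225,330:368,::-1],None,fx=8,fy=8,interpolation=cv2.INTER_CUBIC)
cv2.imwrite("pics/c8.png",np.hstack([c1,c2]))
E
```

```text
[ 0.4947403  -0.13762186  0.14986574] [2.16432974 2.2716236  0.00602142] 0.011330276426853211 [ 9.70617806 -0.38417568 -0.26543733] 18.15
```

View pics/c8.png

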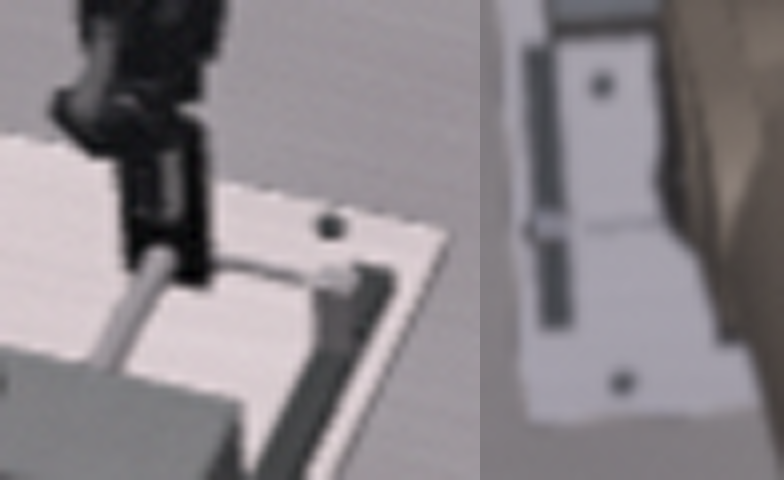

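```bash
python3 - <<'E'
from h import *
import cv2
np.set_printoptions(precision=4,suppress=True)
q=[.5337,-.1961,.0485];c,d=np.cos(q[2]),np.sin(q[2]);M=np.array([[c,d],[-d,c]])
S=lambda *p:("scene",un(p,8,(250,170)));T=lambda x,y:("top",un((x-480,y),8,(330,165)))
for n,o,z in[("ptr a",S(230,264),.05),("ptr tip",S(308,279),.05),("mark",S(335,276),.055),("T ptr tip",T(585,227),.05),("T ptr",T(640,220),.05),("T mark",T(546,224),.055)]:
    P=onz(*o,z);print(n,P,M@(P[:2]-q[:2]))
# local contrast: pointer rows in the top picture, mark rows (mean of several frames)
g=np.mean([cv2.cvtColor(grab_frame("top"),cv2.COLOR_RGB2GRAY).astype(float) for _ in range(4)],0)
print(g[186:200,334:352].astype(int))
E
```

```text
ptr a [ 0.4921 -0.1139  0.05  ] [-0.0376  0.0841]
ptr tip [ 0.4893 -0.0831  0.05  ] [-0.0389  0.1151]
mark [ 0.4889 -0.072   0.055 ] [-0.0387  0.1261]
T ptr tip [ 0.491  -0.0831  0.05  ] [-0.0371  0.115 ]
T ptr [ 0.4938 -0.1072  0.05  ] [-0.0355  0.0907]
T mark [ 0.4921 -0.0658  0.055 ] [-0.0353  0.1322]
[[152 150 110  77  71  84 121 152 161 163 162 163 163 163 163 163 157 129]
 [152 150 110  76  71  81 117 150 161 162 162 163 163 163 163 163 155 123]
 [153 152 113  78  71  78 112 149 160 162 162 162 162 162 163 162 156 129]
 [151 151 116  81  72  77 109 147 160 162 163 163 163 163 163 163 160 142]
 [151 151 118  88  80  81 106 143 159 163 163 163 164 163 163 163 162 151]
 [152 150 120 108 106 103 115 139 157 161 162 162 162 160 159 159 158 149]
 [149 139 114 123 126 124 129 143 157 155 154 153 153 151 151 150 147 140]
 [145 122 101 123 127 127 132 146 156 149 147 145 145 149 151 150 147 145]
 [147 122  99 111 112 110 120 143 156 154 154 153 154 158 160 160 159 159]
 [151 139 112  93  84  81  99 137 157 160 161 161 161 163 163 163 162 163]
 [150 151 129  93  74  71  91 133 156 162 162 162 162 163 163 163 163 164]
 [147 153 135  98  74  71  89 130 155 162 163 163 163 163 163 163 163 164]
 [145 152 135  98  74  71  86 124 154 162 163 163 163 163 164 163 163 163]
 [141 152 137  99  75  71  84 123 153 162 163 163 163 164 164 163 163 164]]
```

The pointer lies level with the index block. The scene view says 0 mm off and the top view about 2 mm too far, so I ease back 1 mm.

Emit:
jog_arm(plan=[[[0.1,0,0],0],[[0,0,0],0],[[0,0,0],0],[[0,0,0],0],[[0,0,0],0],[[0,0,0],0]])

```text
clock: 18.95
tcp_pos: [0.4957, -0.1376, 0.1499]
orientation: [2.164, 2.272, 0.006]
contact_force: [10.5, 0.4, 0.2]
grip_width: 0.0112
```

```bash
python3 - <<'E'
from h import *
import cv2
a=grab_frame("scene");o=get_obs();print(o["tcp_pos"],o["grip_width"],o["contact_force"],o["clock"])
cv2.imwrite("pics/c9.png",cv2.resize(a[130:230,180:310,::-1],None,fx=6,fy=6,interpolation=cv2.INTER_CUBIC))
E
```

```text
[ 0.49569669 -0.1375919   0.14986595] 0.010991762331329142 [10.67824563  0.09639702  1.18448972] 19.0
```

View pics/c9.png

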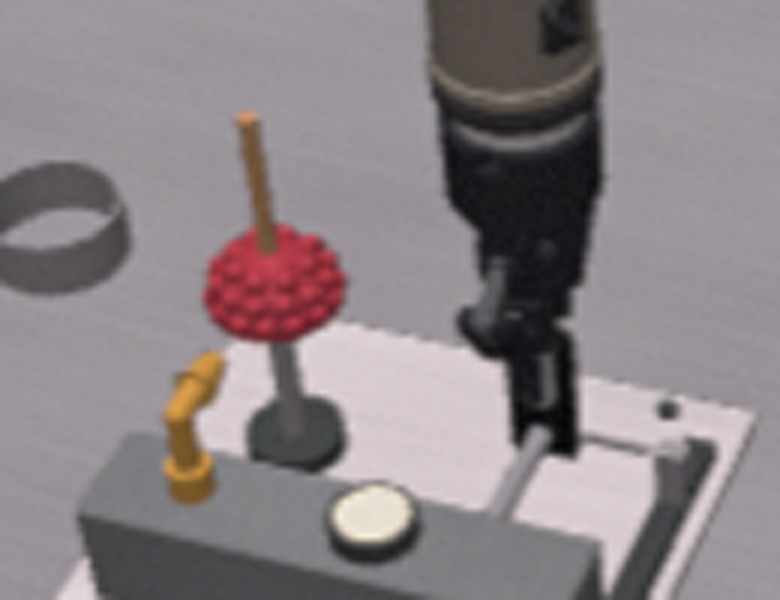

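The dome is unmoved on the stand: stick tip still at (248,119). The handle is held out, and the pointer tip at (648,450) meets the mark at (674,448).

```bash
python3 -c "
from bench import *
print(hand_in())"
```

```text
the job is handed in; nothing more can be done
None
```

I set the large red knobbly dome on the stand and let go of it. I then pulled the valve handle out about 35 mm, and the gripper was still holding it against the spring when I handed in at about 19 s.

- **Dome:** the last picture shows it upright on the stand and unmoved since release. Its stick tip is within about 1–2 mm of the stand's centre.
- **Pointer:** before the last move, the scene camera put the pointer level with the centre of the index block, while the top camera put it about 2–3 mm too far out. I eased it back 1 mm, so both estimates stay within the block's ±6 mm half-width. After that move I only checked by eye in one scene picture, where the pointer tip meets the block.
- **Holding force:** the spring pulls with about 10.5 N, which fits the amount of pull.
- **Grasp correction:** the first pinch on the stick was about 6 mm off to one side because the tool had drifted. I opened, corrected and gripped again before lifting.
- **Other things:** I saw nothing else shifted in the crops I viewed. I did not make a full check of all the bystanders at the end.

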